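Hang the lift-off glass door back on the lens drying cabinet

ROBOT

A 6-joint arm with a two-finger parallel gripper is mounted at the origin on the work surface. World frame = base frame: x ahead of the robot, y to its left, z up, the work surface at z = 0. Lengths are in mm, angles in rad, forces in N, time in s.
With the tool pointing down it reaches from about 300 to 750 mm from the base axis. Payload 8.5 kg.
Tool frame: the origin (TCP) lies midway between the tips of the shut fingers; the grasp point (between the pads) lies 19 mm behind it; z points along the fingers, y is the direction in which the jaws open and shut (so a half turn about z gives the same grasp; the last joint's range is limited). The gripper opens to 88 mm and grips with 3 to 60 N. Pads are 18 mm wide; open, the fingers measure 123 mm over their backs; the gripper's body (75 mm by 187 mm) begins 45 mm behind the grasp point.
Start: joints at [0.932, 0.381, 1.297, -0, 1.464, -0.215], TCP at [226.164, 501.328, 238.748] pointing down, gripper open.
Joint ranges: [-3.11, 3.11], [-0.89, 2.33], [0.22, 2.48], [-1.42, 4.56], [0.17, 2.85], [-2.88, 2.88]. Speed limits (rad/s): [2.39, 2.39, 3.14, 3.14, 3.14, 3.14].

INTERFACE

Orientations are given as a unit quaternion [x, y, z, w].
In Python, from bench import robot gives the robot as it stands.
- The arm moves only by the tool play_rows, never from a script. Its argument "series" is a list of rows, each a list of 2 entries, a list of its own where there are three numbers: the shift along the tool's x, y, z in cm, then the turn, a rotation vector about the tool's x, y, z in rad. In form: [[[dx, dy, dz], [wx, wy, wz]], ...]. A call has 1 to 12 rows; each row is the pose to reach, as a shift and turn from the pose measured when the call began, along the tool's axes at that moment; what a row does not reach only later rows make up. A row lasts 1/12 s, in which the tool goes at most 41.7 mm and 7.16 degrees, less where a joint would pass 70% of its speed; a pose out of reach is approached as far as the arm can. A call with a gripper value outside its range is refused whole. "jaw" is the closure, from 0 (fully open) to 1 (shut), set as the call begins (left out, the last holds). The fingers move at their own pace and stop on an object; "grip_force" is the grip in N (left out, the last holds). Time passes only in rows, so rows that repeat a pose let the fingers close. It gives the time, the measured TCP pose, the force and the opening at its end, in the units of the state.
- robot.get_state(): the state, without advancing time (a new reading comes with each control period).
- robot.grab_frame(name): name is "side" or "top" or "wrist"; returns a dict with "frame" (420x560x3 uint8, red, green, blue), "K" (3x3 intrinsics, pixels), "R" (3x3) and "t" (3): a world point X has camera coordinates R X + t; the wrist camera has in their place "mount" (4x4, takes a point from camera to tool coordinates, whose origin is the TCP and whose axes are the flange's). Camera axes: x right, y down, z forward; pixel columns grow to the right and rows downward; lengths in mm; the calibration is good to about 2 mm. The wrist camera is an equidistant fisheye: a pixel r from the principal point sees the ray r / f radians off the axis. A picture is of the moment at which its call begins: read the wrist's pose just before it. There is no depth.
- robot.finish_job(): hands the job in, once; it reports no verdict.
The state is a dict: "time_s": time; "joints": joint angles; "joint_vel": joint speeds; "effort": joint torques, N m; "ee_pos": TCP position; "eef_rot": TCP orientation; "ft_force": force on the tool from outside, world axes, zero at the start; "torque": the same for the moment, N m; "grip_width": finger opening in mm.
Only numpy, scipy, OpenCV 4.12 (cv2) and the standard library are available. Lean on these libraries where they do the work, as an engineer would, in place of code of your own. Each camera call takes 0.05 s, during which the arm holds its last target. There are 200 camera calls.

TASK

The glazed door of the white lens drying cabinet has been lifted off and is leaning against the wooden drawer chest. Stand it upright, feel for the cabinet's two hinge pins (their slotted plate may have been shifted by some millimetres sideways) and lower the door gently onto them until both sockets are fully home, then swing it fully shut and leave it alone. Don't knock or force the door against the cabinet, don't drop it, and leave the other things where they stand.

Things in the scene. Friction and masses are not known exactly. Their poses are not given: they have to be found in the camera images.
- cabinet: White lens drying cabinet, fixed, 200 deep (x) x 236 wide (y), roof 238 mm above the bench. Origin on the bench under its middle, z up. Its open front is the plane x = -100 mm, facing its own -x, with a black door seal 4.5 mm proud. A steel hinge plate with two lugs and upright brass pins stands on the front near its +y side. A grey warm-air unit is on its back (to x = +135 mm).
- hinge_mid (a point): Fixed point: where the lower hinge pin's foot would be with the hinge plate in the middle of its slots; in the cabinet's frame (-111, 100, 47) mm. The steel plate on the face carries two lugs (18 mm discs, 8 thick), each with an upright pin on top, the upper 120 mm straight above the lower. The plate is screwed tight anywhere up to 7 mm either way along the cabinet's y; it is not measured: see or feel for it.
- pin_mid_tip (a point): Fixed point: tip of the upper hinge pin with the plate in mid slot; in the cabinet's frame (-111, 100, 183) mm. Each pin is 9 mm in diameter and 16 mm tall from its shoulder, its last 2 mm tapering to a flat 7 mm tip.
- strike (a point): Fixed point in the plane of the door seal where the free edge of the shut door comes to lie: in the cabinet's frame (-105, -98, 122) mm, with the hinge plate in mid slot. The door is shut when its axes are parallel to the cabinet's and its back is on the seal; seen from above it opens clockwise (door yaw = cabinet yaw minus opening angle). Only friction holds it; about 1 N at the free edge swings it.
- door: Glazed door, aluminium frame 12 mm thick (x), 186 wide (y), 200 tall (z), 0.27 to 0.47 kg, loose. Origin: middle of its lower edge, mid thickness. -x: outer face; +y: hinge side; z: up the door. Centre of mass 4 mm to +y of the middle, at mid height. It starts leaning about 27 degrees from upright, outer face away from the robot, back (+x) face on the chest's upper edge, top toward the robot.
- socket_low (a point): Lower hinge socket: centre of its downward-facing mouth, in the door's frame at (0, 105, 25) mm. The socket is a tube of 20 mm outer diameter, 11 mm bore, 22 mm deep, with a closed brass top (3 mm).
- socket_up (a point): Upper hinge socket, same as the lower, mouth in the door's frame at (0, 105, 145) mm. When the door is fully home each mouth rests on its pin's flat shoulder, 16 mm lower than when it stands on the pin's tip.
- top_rail (a point): Middle of the door's top edge, in the door's frame at (0, 0, 200) mm. The plain aluminium top rail is 12 mm thick and 40 mm tall, below it comes thin glass. At the start the top 70 mm of the door stand free above the chest's edge, in front and behind.
- latch_edge (a point): Middle of the door's free vertical edge, on the back face, in the door's frame at (6, -93, 100) mm. Near this edge, on the outer face, a black bar handle (y = -80 mm, z = 60 to 124 mm) stands 30 mm off the face.
- chest: Dark wooden chest with two drawers, fixed, 130 (x) x 170 (y) x 112 mm tall, drawers toward its own -x (the robot). Origin under its middle. The door leans on the upper edge of its +x side.
- camera: Black and silver camera body without lens, 140 x 40 x 93 mm, loose, bystander. Origin under its middle.
- lens: Black lens barrel standing on the bench, 64 mm diameter, 62 mm tall, loose, bystander. Origin under its middle.
- bottle: Amber bottle, 54 mm diameter, 115 mm tall, loose, bystander. Origin under its middle.
- blower: Black rubber dust blower standing nozzle up, 68 mm diameter, 130 mm tall, loose, bystander. Origin under its middle.
- carton: Cardboard carton on the rear part of the cabinet's roof, 75 (x) x 120 (y) x 65 mm tall, its front 112 mm behind the cabinet's open face, loose, bystander. Origin under its middle.
- dry_lens: Small black lens standing inside the cabinet on its floor, 58 mm diameter, 50 mm tall, loose, bystander. Origin under its middle.

How it is judged (in metres and radians):
On the way:
1. the door hangs on the pins, let go of: both sockets are at the shoulders of the pins (within 4 mm in height and outward, anywhere along the slots) (z of socket_low in the frame of cabinet between 0.043 and 0.051 m and z of socket_up in the frame of cabinet between 0.163 and 0.171 m and x of socket_low in the frame of cabinet between -0.115 and -0.107 m and x of socket_up in the frame of cabinet between -0.115 and -0.107 m and y of socket_low in the frame of cabinet between 0.0915 and 0.1085 m and y of socket_up in the frame of cabinet between 0.0915 and 0.1085 m and contact force between the fingers and door below 0.5 N), for 0.3 s.
At the end, for the whole second after the job is handed in: Both sockets sit on their pins, each mouth within 4 mm of its shoulder in height and outward from the cabinet and within 8.5 mm of mid slot along it; the door is shut, its free edge within 12 mm of the seal; the door is at rest and released (z of socket_low in the frame of cabinet between 0.043 and 0.051 m and z of socket_up in the frame of cabinet between 0.163 and 0.171 m and x of socket_low in the frame of cabinet between -0.115 and -0.107 m and x of socket_up in the frame of cabinet between -0.115 and -0.107 m and y of socket_low in the frame of cabinet between 0.0915 and 0.1085 m and y of socket_up in the frame of cabinet between 0.0915 and 0.1085 m and x of latch_edge in the frame of strike above -0.012 m and y of latch_edge in the frame of strike below 0.02 m and linear speed of door below 0.03 m/s and angular speed of door below 0.2 rad/s); the robot touches nothing.
It fails at once if the door is knocked or forced against the cabinet with more than 40 N (contact force between door and cabinet above 40 N).
It fails at once if the door is dropped or thrown flat (tilted more than 60 degrees) (angle between door's own z axis and vertical above 1.05 rad).
It fails at once if the camera, lens, bottle, blower, carton or the lens in the cabinet is moved more than 30 mm (distance of any of camera, lens, bottle, blower, carton, dry_lens from where it was at the start of the episode above 0.03 m).
It also fails if it takes over 66 s, if anything falls off the work surface, if the arm or the gripper's body presses on something with over 40 N, if the wrist force passes 120 N, or if a joint passes its speed limit or range.

## Working session

There is one attempt and no reset: what is moved stays moved. The work goes in short steps, Python scripts to look and compute and a tool call to move; the robot and the scene stay as the last step left them, time stands still between calls to the robot, and variables do not carry over. Pictures are saved under pics/ and viewed, about 8 in all and at most 12, crops included, and the job is handed in when it is done.

Besides the shell and the picture viewer there is one more tool, called after "Emit:" by a JSON object that holds its "fn" and its "kwargs". play_rows: Moves the arm, as the interface text tells. Its arguments: {"type":"object","properties":{"series":{"type":"array","items":{"type":"array"}},"jaw":{"type":"number"},"grip_force":{"type":"number"}},"required":["series"]}

```bash
mkdir -p pics; ls; python3 - <<'E'
from bench import robot
import cv2,numpy as np
print(robot.get_state())
for n in ("side","top","wrist"):
    f=robot.grab_frame(n); cv2.imwrite(f"pics/{n}0.png",f["frame"][:,:,::-1]); 
    print(n,{k:np.round(v,4).tolist() for k,v in f.items() if k!="frame"})
a=cv2.imread("pics/side0.png");b=cv2.imread("pics/top0.png")
E
```

```text
pics
{'time_s': 0.0, 'joints': array([ 9.31672234e-01,  3.81174214e-01,  1.29824303e+00,  4.67199741e-06,
        1.46356362e+00, -2.15325074e-01]), 'joint_vel': array([-0.00170861,  0.00064268, -0.00085645,  0.00079357,  0.00085075,
       -0.00066803]), 'effort': array([-1.08123702e-03, -4.37934101e+01, -2.24553859e+01,  7.13342079e-02,
        3.53414600e-02, -1.14632594e-04]), 'ee_pos': array([226.02367934, 501.11590838, 238.15543564]), 'eef_rot': array([ 2.10317497e-01,  9.77632891e-01, -6.30756109e-04, -2.89713639e-04]), 'ft_force': array([1.05735012, 0.90789464, 0.78065625]), 'torque': array([-0.0248714 ,  0.03809315,  0.05435643]), 'grip_width': 87.81872397865087}
side {'K': [[444.5757, 0.0, 275.676], [0.0, 444.5757, 213.4053], [0.0, 0.0, 1.0]], 'R': [[-0.9788, -0.2045, -0.0136], [-0.095, 0.5116, -0.854], [0.1816, -0.8346, -0.5201]], 't': [529.3279, 194.2229, 1076.9703]}
top {'K': [[535.2562, 0.0, 285.6083], [0.0, 535.2562, 210.269], [0.0, 0.0, 1.0]], 'R': [[0.0218, -0.9996, 0.0199], [-0.9977, -0.023, -0.0631], [0.0635, -0.0185, -0.9978]], 't': [-60.0224, 567.191, 1493.5279]}
wrist {'K': [[325.1923, 0.0, 275.46], [0.0, 325.1923, 211.0498], [0.0, 0.0, 1.0]], 'mount': [[0.001, -0.9658, -0.2594, 66.6198], [1.0, 0.0009, 0.0004, -0.3086], [-0.0002, -0.2594, 0.9658, -146.3351], [0.0, 0.0, 0.0, 1.0]]}
```

View pics/side0.png

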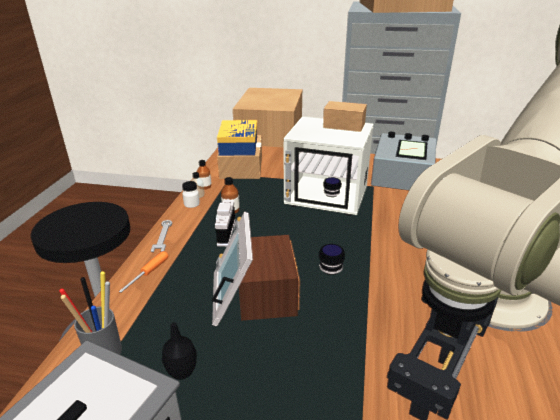

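View pics/top0.png

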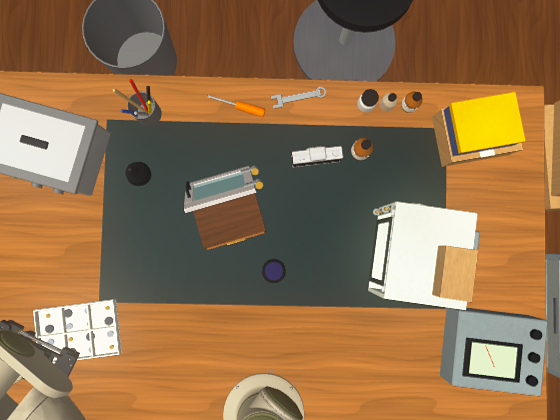

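The side view shows the cabinet at (330,165) with its hinge plate on the left at (288,175), and the door leaning on the chest at (235,270). The top view shows the door top at (225,185) with its sockets on the right at (258,180), and the cabinet front with pins at about (382,210). I'll zoom in on both areas next.

```bash
cat > h.py <<'E'
from bench import robot
import numpy as np, cv2
from scipy.spatial.transform import Rotation as Rot
def ray(f,uv,pose=None):
    "origin, unit dir in world; pose=(pos,quat) for wrist"
    K=f["K"]; x=(uv[0]-K[0,2])/K[0,0]; y=(uv[1]-K[1,2])/K[1,1]
    if "mount" in f:
        r=np.hypot(x,y); s=np.sin(r)/r if r>1e-9 else 1
        d=np.array([x*s,y*s,np.cos(r)]); M=f["mount"]; R=Rot.from_quat(pose[1]).as_matrix()
        return R@M[:3,3]+pose[0], R@M[:3,:3]@d
    d=f["R"].T@np.array([x,y,1]); return -f["R"].T@f["t"], d/np.linalg.norm(d)
def onz(r,z): o,d=r; return o+d*(z-o[2])/d[2]
def tri(*rs):
    A=np.zeros((3,3));b=np.zeros(3)
    for o,d in rs:
        P=np.eye(3)-np.outer(d,d);A+=P;b+=P@o
    X=np.linalg.solve(A,b); return X,[float(np.linalg.norm((np.eye(3)-np.outer(d,d))@(X-o))) for o,d in rs]
def proj(f,X,pose=None):
    if "mount" in f:
        R=Rot.from_quat(pose[1]).as_matrix();M=f["mount"]
        c=M[:3,:3].T@(R.T@(np.asarray(X)-pose[0])-M[:3,3]); t=np.arctan2(np.hypot(c[0],c[1]),c[2]);h=np.hypot(c[0],c[1])+1e-9
        return np.array([c[0]/h*t*f["K"][0,0]+f["K"][0,2],c[1]/h*t*f["K"][0,0]+f["K"][1,2]])
    c=f["R"]@np.asarray(X)+f["t"]; p=f["K"]@c; return p[:2]/p[2]
def crop(im,x0,y0,w,h,s): return cv2.resize(im[y0:y0+h,x0:x0+w],None,fx=s,fy=s,interpolation=cv2.INTER_CUBIC)
def snap(n,name):
    st=robot.get_state();f=robot.grab_frame(n);cv2.imwrite(f"pics/{name}.png",f["frame"][:,:,::-1]);return f,(st["ee_pos"],st["eef_rot"])
E
python3 - <<'E'
import cv2,numpy as np
from h import crop
s=cv2.imread("pics/side0.png");t=cv2.imread("pics/top0.png")
A=crop(s,275,110,100,100,4);B=crop(t,360,190,100,75,4)
A=crop(s,275,110,100,75,4);C=crop(s,200,205,100,75,4);C=crop(s,195,205,133,100,3)[:300,:400];D=crop(t,175,155,100,75,4)
cv2.imwrite("pics/c1.png",np.vstack([np.hstack([A,B]),np.hstack([C[:,:399],np.zeros((300,1,3),np.uint8),D]) if C.shape[1]==399 else np.hstack([C,D])]))
from h import *
for n in("side","top"):
    f=robot.grab_frame(n);print(n,"cam at",-f["R"].T@f["t"])
E
```

```text
side cam at [341.0023101  907.68047631 733.21829269]
top cam at [ 472.30910931  -19.38531135 1527.246594  ]
```

View pics/c1.png

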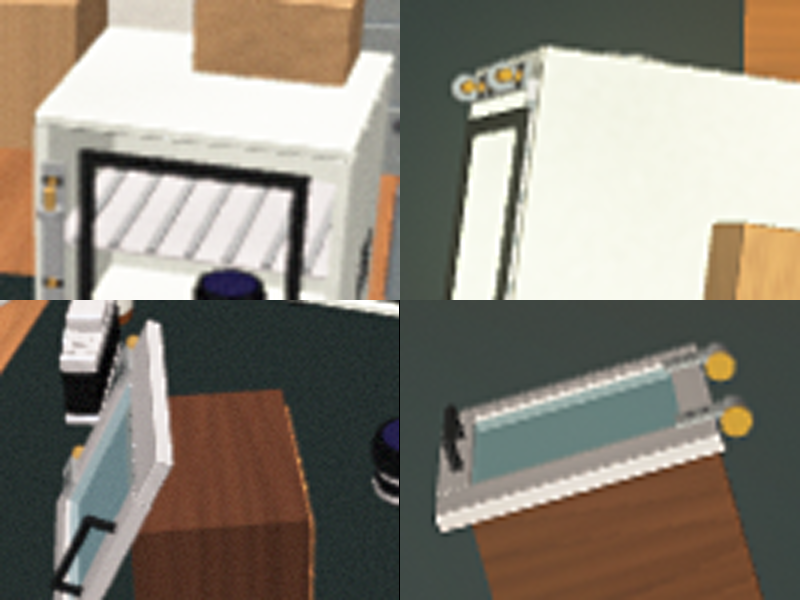

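Four zooms. In the cabinet panels the upper pin is at about (287.5,155) in the side view and (386,208.5) in the top view, and the lower pin is at (376.5,211.5). For the door, the top edge runs (184.5,210.5)–(254.8,190.3) in the top view and (250,259)–(246.7,212.5) in the side view. The socket caps are brass at (258,180).

```bash
python3 - <<'E'
from h import *
s=robot.grab_frame("side");t=robot.grab_frame("top")
np.set_printoptions(precision=1,suppress=True)
def p(n,us,ut): 
    X,e=tri(ray(s,us),ray(t,ut));print(n,X,np.round(e,1));return X
P=p("pin_up",(287.5,155),(386.3,208.5))
a=p("free top",(250,259.3),(184.5,210.5)); b=p("hinge top",(246.7,212.3),(254.75,190.25))
print("top@174 free,hinge",onz(ray(t,(184.5,210.5)),175),onz(ray(t,(254.75,190.25)),175))
print("pin up top @183",onz(ray(t,(386.3,208.5)),183),"side",onz(ray(s,(287.5,155)),183),"low top@63",onz(ray(t,(376.5,211.7)),63))
# roof edge yaw from top mask
im=t["frame"].astype(int);m=((im.min(2)>200)&(np.arange(560)[None]>340)).astype(np.uint8)
n,l,st,c=cv2.connectedComponentsWithStats(m);k=1+np.argmax(st[1:,4]);ys,xs=np.where(l==k);
h=cv2.convexHull(np.c_[xs,ys].astype(np.int32));ap=cv2.approxPolyDP(h,4,True)[:,0]
for q in ap: print(q,onz(ray(t,q),238))
E
```

```text
pin_up [ 565.9 -297.2  190.9] [1.8 1.8]
free top [549.9 209.  181.9] [1.7 1.7]
hinge top [604.3  34.  183.9] [2.3 2.3]
top@174 free,hinge [552.  210.6 175. ] [607.5  34.9 175. ]
pin up top @183 [ 568.3 -298.6  183. ] side [ 567.4 -314.9  183. ] low top@63 [ 567.4 -296.5   63. ]
[476 214] [ 556.  -506.1  238. ]
[465 309] [ 326.8 -479.3  238. ]
[385 298] [ 349.2 -286.1  238. ]
[369 287] [ 374.6 -247.3  238. ]
[378 216] [ 545.7 -267.2  238. ]
[397 202] [ 580.7 -313.   238. ]
```

```bash
cat >> h.py <<'E'
YAW=107.5
def toolR(ang,tilt=0,roll=0):
    "tool x horizontal at ang deg; tool z down, tilted tilt deg toward +tool-y side"
    x=np.array([np.cos(np.radians(ang)),np.sin(np.radians(ang)),0]);n=np.array([x[1],-x[0],0])
    t=np.radians(tilt);z=np.sin(t)*n+np.array([0,0,-np.cos(t)]);return Rot.from_matrix(np.c_[x,np.cross(z,x),z])
def rel(pos,R):
    st=robot.get_state();R0=Rot.from_quat(st["eef_rot"])
    print("shift cm",np.round(R0.inv().apply(np.array(pos)-st["ee_pos"])/10,2).tolist(),"turn",np.round((R0.inv()*R).as_rotvec(),3).tolist())
E
python3 -c "
from h import *
rel([580,-330,310],toolR(YAW))"
```

```text
shift cm [-66.44, -61.23, -7.13] turn [-0.0, 0.0, 0.842]
```

Emit:
{"fn": "play_rows", "kwargs": {"series": [[[-3, -2.8, -2], [0, 0, 0.1]], [[-6.2, -5.8, -4], [0, 0, 0.2]], [[-9.3, -8.6, -6], [0, 0, 0.3]], [[-12.4, -11.4, -7.1], [0, 0, 0.4]], [[-15.5, -14.3, -7.1], [0, 0, 0.5]], [[-18.6, -17.1, -7.1], [0, 0, 0.6]], [[-21.7, -20, -7.1], [0, 0, 0.7]], [[-24.8, -22.8, -7.1], [0, 0, 0.8]], [[-27.9, -25.7, -7.1], [0, 0, 0.842]], [[-31, -28.5, -7.1], [0, 0, 0.842]], [[-34, -31.4, -7.1], [0, 0, 0.842]], [[-37, -34.2, -7.1], [0, 0, 0.842]]], "jaw": 0, "grip_force": 40}}

```text
time_s: 1.35
ee_pos: [416.1, 51.9, 309.9]
eef_rot: [0.592, 0.806, 0.0, 0.0]
ft_force: [0.5, -0.1, 0.3]
grip_width: 88.4
```

```bash
python3 -c "
from h import *
rel([580,-330,310],toolR(YAW))"
```

```text
shift cm [-41.35, 4.17, 0.01] turn [0.0, 0.0, -0.001]
```

Emit:
{"fn": "play_rows", "kwargs": {"series": [[[-3.5, 0.4, 0], [0, 0, 0]], [[-7.5, 0.8, 0], [0, 0, 0]], [[-11.5, 1.2, 0], [0, 0, 0]], [[-15.5, 1.6, 0], [0, 0, 0]], [[-19.5, 2, 0], [0, 0, 0]], [[-23.5, 2.4, 0], [0, 0, 0]], [[-27.5, 2.8, 0], [0, 0, 0]], [[-31.5, 3.2, 0], [0, 0, 0]], [[-35.5, 3.6, 0], [0, 0, 0]], [[-38.5, 3.9, 0], [0, 0, 0]], [[-40.6, 4.1, 0], [0, 0, 0]], [[-41.4, 4.2, 0], [0, 0, 0]]]}}

```text
time_s: 2.35
ee_pos: [580.7, -333.4, 308.5]
eef_rot: [0.592, 0.806, -0.0, -0.0]
ft_force: [-0.4, 0.5, -0.4]
grip_width: 88.1
```

```bash
python3 - <<'E'
from h import *
import pickle
f,p=snap("wrist","w1");pickle.dump((f,p),open("w1.pkl","wb"))
print(p,robot.get_state()["joint_vel"].round(3),proj(f,[567,-298,183],p))
E
```

```text
(array([ 580.72876399, -333.40007774,  308.46385139]), array([ 5.92492734e-01,  8.05575638e-01, -5.71752288e-05, -4.98117835e-04])) [ 0.025 -0.045  0.066  0.004 -0.029  0.019] [272.85852325 159.75522245]
```

Emit:
{"fn": "play_rows", "kwargs": {"series": [[[1, 1.5, 0], [0, 0, 0]], [[2, 3, 0], [0, 0, 0]], [[3.5, 5, 0], [0, 0, 0]], [[4, 5, 0], [0, 0, 0]], [[4, 5, 0], [0, 0, 0]]]}}

```text
time_s: 2.82
ee_pos: [616.8, -278.4, 308.5]
eef_rot: [0.591, 0.806, -0.0, -0.001]
ft_force: [0.6, 0.3, 0.4]
grip_width: 88.2
```

```bash
python3 - <<'E'
from h import *
import pickle
f0,p0=pickle.load(open("w1.pkl","rb"))
f,p=snap("wrist","w2");pickle.dump((f,p),open("w2.pkl","wb"))
A=[]
for q,pp in((f0,p0),(f,p)):
    u=proj(q,[567,-298,183],pp);print(pp,u)
    x,y=np.clip((u-50).astype(int),0,[460,320]);print("crop",x,y);A.append(crop(np.ascontiguousarray(q["frame"][:,:,::-1]),x,y,100,100,4))
cv2.imwrite("pics/c2.png",np.hstack(A))
E
```

```text
(array([ 580.72876399, -333.40007774,  308.46385139]), array([ 5.92492734e-01,  8.05575638e-01, -5.71752288e-05, -4.98117835e-04])) [272.85852325 159.75522245]
crop 222 109
(array([ 616.80633464, -278.40927481,  308.52695893]), array([ 5.91458336e-01,  8.06335351e-01, -6.02387155e-05, -5.77640437e-04])) [214.75006812 207.84590226]
crop 164 157
```

View pics/c2.png

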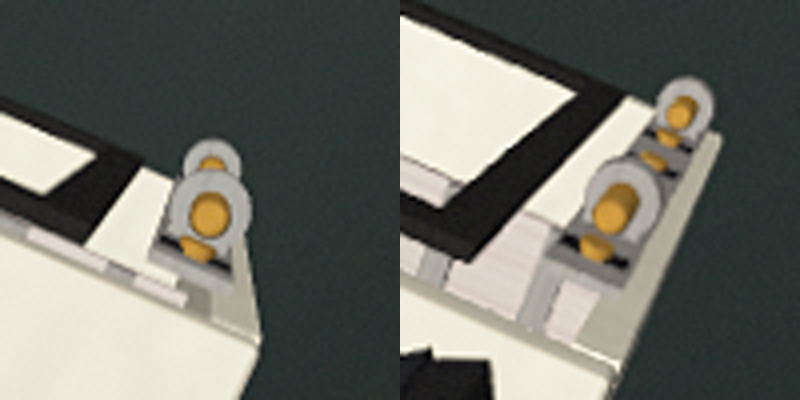

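Both views show the brass upper pin on its grey lug. The tip is at crop (208,214), pixel (273.6,162.1), in view 1 and at crop (210,215), pixel (216.1,210.4), in view 2. The lower pin is visible behind it.

```bash
python3 - <<'E'
from h import *
import pickle
np.set_printoptions(precision=1,suppress=True)
A=pickle.load(open("w1.pkl","rb"));B=pickle.load(open("w2.pkl","rb"))
r1=ray(A[0],(273.6,162.1),A[1]);r2=ray(B[0],(216.1,210.4),B[1])
print(tri(r1,r2),onz(r1,183),onz(r2,183))
def c(x0,y0,cx,cy): return (x0+(cx+.5)/4-.5,y0+(cy+.5)/4-.5)
print("lug",onz(ray(A[0],c(222,109,209,210),A[1]),167),onz(ray(B[0],c(164,157,222,199),B[1]),167))
print("low lug shoulder z47, tip z63",onz(ray(B[0],c(164,157,285,108),B[1]),47),onz(ray(B[0],c(164,157,279,114),B[1]),63))
# door pregrasp
top=np.array([578,122,179.]);R=toolR(YAW,27);print(R.as_matrix());
tcp=top+R.apply([0,0,28-90]);print(tcp)
rel(top+R.apply([0,0,-90]),R); rel([470,0,310],toolR(YAW,15))
E
```

```text
(array([ 568.4, -299.9,  182.3]), [0.27828453662687164, 0.27828453662728475]) [ 568.2 -299.7  183. ] [ 568.7 -299.9  183. ]
lug [ 568.6 -300.5  167. ] [ 568.8 -300.3  167. ]
low lug shoulder z47, tip z63 [ 568.9 -300.5   47. ] [ 568.7 -299.5   63. ]
[[-0.3  0.8  0.4]
 [ 1.   0.3  0.1]
 [-0.   0.5 -0.9]]
[551.2 113.5 234.2]
shift cm [39.46, 4.27, 4.96] turn [-0.472, -0.0, -0.002]
shift cm [31.05, -5.61, -0.11] turn [-0.263, -0.0, -0.002]
```

Emit:
{"fn": "play_rows", "kwargs": {"series": [[[3, 0.2, 0], [0, 0, 0]], [[7, 0.6, 0], [-0.04, 0, 0]], [[11, 1, 0], [-0.1, 0, 0]], [[15, 1.5, 0], [-0.16, 0, 0]], [[19, 2, 0.5], [-0.22, 0, 0]], [[23, 2.4, 1], [-0.28, 0, 0]], [[27, 2.8, 2], [-0.34, 0, 0]], [[31, 3.3, 3], [-0.4, 0, 0]], [[35, 3.8, 4], [-0.46, 0, 0]], [[38, 4.1, 4.8], [-0.472, 0, 0]], [[39.5, 4.3, 5], [-0.472, 0, 0]], [[39.5, 4.3, 5], [-0.472, 0, 0]]]}}

```text
time_s: 3.87
ee_pos: [537.6, 112.0, 258.5]
eef_rot: [0.575, 0.784, 0.188, 0.137]
ft_force: [-0.5, -0.1, 0.6]
grip_width: 88.6
```

```bash
python3 - <<'E'
from h import *
import pickle
np.set_printoptions(precision=1,suppress=True)
f,p=snap("wrist","w3");pickle.dump((f,p),open("w3.pkl","wb"))
print(p)
top=np.array([578,122,179.]);y=np.array([.301,-.954,0])
for k in(-93,0,93):print(proj(f,top+k*y,p))
E
```

```text
(array([537.6, 112. , 258.5]), array([0.6, 0.8, 0.2, 0.1]))
[277.   92.9]
[276.8 218.3]
[276.6 321.5]
```

View pics/w3.png

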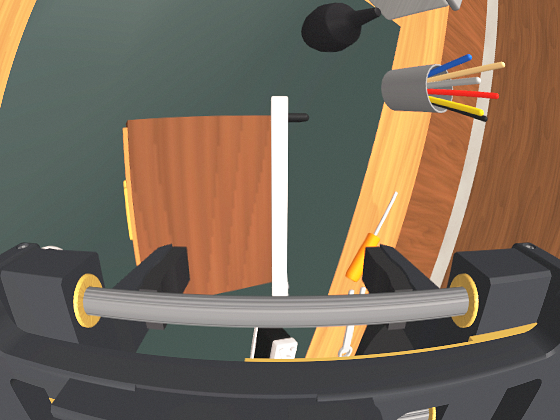

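The wrist view shows the door edge-on with its top edge as the white vertical strip, free end at (279.5,97) against (277,93) predicted. The tilt is well aligned and the offset is about 2 mm in tool y and 3 mm in tool -x.

```bash
python3 - <<'E'
from h import *
R=toolR(YAW,27);rel(np.array([578,122,179.])+R.apply([-6,2,28]),R)
E
```

```text
shift cm [-0.69, 0.22, 11.79] turn [-0.0, 0.0, -0.0]
```

Emit:
{"fn": "play_rows", "kwargs": {"series": [[[-0.2, 0.1, 2], [0, 0, 0]], [[-0.5, 0.2, 4.5], [0, 0, 0]], [[-0.7, 0.2, 7], [0, 0, 0]], [[-0.7, 0.2, 9], [0, 0, 0]], [[-0.7, 0.2, 10.5], [0, 0, 0]], [[-0.7, 0.2, 11.4], [0, 0, 0]], [[-0.7, 0.2, 11.8], [0, 0, 0]], [[-0.7, 0.2, 11.8], [0, 0, 0]]]}}

```text
time_s: 4.58
ee_pos: [593.9, 119.6, 154.6]
eef_rot: [0.575, 0.784, 0.188, 0.138]
ft_force: [-1.2, 0.6, -1.0]
grip_width: 88.1
```

Emit:
{"fn": "play_rows", "kwargs": {"series": [[[0, 0, 0], [0, 0, 0]], [[0, 0, 0], [0, 0, 0]], [[0, 0, 0], [0, 0, 0]], [[0, 0, 0], [0, 0, 0]], [[0, 0, 0], [0, 0, 0]], [[0, 0, 0], [0, 0, 0]], [[0, 0, 0], [0, 0, 0]], [[0, 0, 0], [0, 0, 0]]], "jaw": 1, "grip_force": 45}}

```text
time_s: 5.25
ee_pos: [593.9, 119.6, 154.6]
eef_rot: [0.575, 0.784, 0.188, 0.138]
ft_force: [-0.1, 0.5, 0.8]
grip_width: 37.0
```

Emit:
{"fn": "play_rows", "kwargs": {"series": [[[0, 0, 0], [0, 0, 0]], [[0, 0, 0], [0, 0, 0]], [[0, 0, 0], [0, 0, 0]], [[0, 0, 0], [0, 0, 0]], [[0, 0, 0], [0, 0, 0]], [[0, 0, 0], [0, 0, 0]]]}}

```text
time_s: 5.75
ee_pos: [593.5, 119.7, 154.2]
eef_rot: [0.575, 0.784, 0.188, 0.138]
ft_force: [-0.1, 0.5, -2.1]
grip_width: 11.4
```

```bash
python3 - <<'E'
from h import *
R=toolR(YAW,27);p=robot.get_state()["ee_pos"]
print(robot.get_state()["grip_width"],robot.get_state()["ft_force"])
rel(p+[0,0,40],R);rel(p+[-20,0,90],toolR(YAW,0))
E
```

```text
11.428974497671033 [-0.13965403  0.48352633 -2.14087303]
shift cm [0.0, 1.81, -3.57] turn [-0.002, 0.0, -0.001]
shift cm [0.6, 2.37, -8.89] turn [0.47, 0.0, -0.001]
```

```bash
python3 - <<'E'
from h import *
p=robot.get_state()["ee_pos"];n=np.array([.954,.30,0])
for f in (0.1,.25,.4,.55,.7,.85,1): rel(p+n*65*f+[0,0,12+48*f],toolR(YAW,27*(1-f)))
E
```

```text
shift cm [0.0, 1.34, -1.2] turn [0.045, 0.0, -0.001]
shift cm [0.0, 2.54, -1.4] turn [0.116, 0.0, -0.001]
shift cm [0.0, 3.73, -1.61] turn [0.187, 0.0, -0.001]
shift cm [0.0, 4.93, -1.81] turn [0.257, 0.0, -0.001]
shift cm [0.0, 6.12, -2.01] turn [0.328, 0.0, -0.001]
shift cm [0.0, 7.32, -2.21] turn [0.399, 0.0, -0.001]
shift cm [0.0, 8.51, -2.41] turn [0.47, 0.0, -0.001]
```

Emit:
{"fn": "play_rows", "kwargs": {"series": [[[0, 0.3, -0.4], [0, 0, 0]], [[0, 0.7, -0.9], [0.015, 0, 0]], [[0, 1.4, -1.2], [0.045, 0, 0]], [[0, 2.0, -1.3], [0.08, 0, 0]], [[0, 2.5, -1.4], [0.116, 0, 0]], [[0, 3.2, -1.5], [0.15, 0, 0]], [[0, 3.7, -1.6], [0.187, 0, 0]], [[0, 4.9, -1.8], [0.257, 0, 0]], [[0, 6.1, -2.0], [0.328, 0, 0]], [[0, 7.3, -2.2], [0.399, 0, 0]], [[0, 8.2, -2.4], [0.45, 0, 0]], [[0, 8.5, -2.4], [0.47, 0, 0]]]}}

```text
time_s: 6.75
ee_pos: [656.9, 139.6, 214.4]
eef_rot: [0.592, 0.806, -0.001, -0.0]
ft_force: [0.6, 1.0, -4.3]
grip_width: 11.4
```

```bash
python3 - <<'E'
from h import *
s=robot.get_state();print(s["grip_width"],s["ft_force"],s["torque"])
p=s["ee_pos"]
pin=np.array([568.5,-300,0]);dy=np.array([.301,-.954,0])
# TCP at hang: TCP is ~4mm to hinge side of door middle -> 101 from socket
h=pin-101*dy; print(h)
rel(p+[0,0,110],toolR(YAW)); rel([h[0],h[1],320],toolR(YAW)); rel([h[0],h[1]+40,320],toolR(YAW))
E
```

```text
11.382782277864175 [ 0.57609667  0.98963767 -4.30091873] [-0.03715013  0.00513756  0.03140815]
[ 538.099 -203.646    0.   ]
shift cm [-0.0, -0.02, -11.0] turn [-0.002, 0.0, -0.001]
shift cm [-29.19, -21.64, -10.52] turn [-0.002, 0.0, -0.001]
shift cm [-25.37, -20.44, -10.52] turn [-0.002, 0.0, -0.001]
```

Emit:
{"fn": "play_rows", "kwargs": {"series": [[[0, 0, -1.5], [0, 0, 0]], [[0, 0, -4], [0, 0, 0]], [[0, -0.5, -7], [0, 0, 0]], [[-1.5, -1.5, -9.5], [0, 0, 0]], [[-3.5, -3.2, -10.5], [0, 0, 0]], [[-6, -5, -10.5], [0, 0, 0]], [[-8.5, -7, -10.5], [0, 0, 0]], [[-11, -9, -10.5], [0, 0, 0]], [[-13.5, -11, -10.5], [0, 0, 0]], [[-16, -13, -10.5], [0, 0, 0]], [[-18, -14.6, -10.5], [0, 0, 0]], [[-19.5, -15.8, -10.5], [0, 0, 0]]]}}

```text
time_s: 7.75
ee_pos: [563.8, -95.7, 319.6]
eef_rot: [0.592, 0.806, -0.001, -0.0]
ft_force: [0.5, -0.2, -4.3]
grip_width: 11.6
```

```bash
python3 - <<'E'
from h import *
rel([538,-203.6+25,265],toolR(YAW))
E
```

```text
shift cm [-7.14, -4.92, 5.47] turn [-0.002, 0.0, -0.003]
```

Emit:
{"fn": "play_rows", "kwargs": {"series": [[[-1.5, -1, 0], [0, 0, 0]], [[-3.5, -2.4, 0.5], [0, 0, 0]], [[-5.2, -3.6, 1.5], [0, 0, 0]], [[-6.4, -4.4, 3], [0, 0, 0]], [[-7, -4.8, 4.2], [0, 0, 0]], [[-7.1, -4.9, 5.1], [0, 0, 0]], [[-7.1, -4.9, 5.5], [-0.002, 0, -0.002]], [[-7.1, -4.9, 5.5], [-0.002, 0, -0.002]]]}}

```text
time_s: 8.42
ee_pos: [538.0, -177.6, 264.0]
eef_rot: [0.592, 0.806, -0.0, -0.001]
ft_force: [0.3, 0.0, -3.8]
grip_width: 11.6
```

```bash
python3 - <<'E'
from h import *
import pickle
np.set_printoptions(precision=1,suppress=True)
s,p=snap("side","s4");t,_=snap("top","t4");pickle.dump((s,t,p),open("4.pkl","wb"));print(p)
dy=np.array([.301,-.954,0]);so=p[0]+101*dy
print("socket exp",so)
A=[]
for q in(s,t):
    c=proj(q,[so[0],so[1],185]);print(c,"pin",proj(q,[568.5,-300,183]),proj(q,[568.5,-300,63]))
    x,y=(c-[50,50]).astype(int);print("crop",x,y);A.append(crop(np.ascontiguousarray(q["frame"][:,:,::-1]),x,y,100,140,4))
cv2.imwrite("pics/c4.png",np.hstack(A))
E
```

```text
(array([ 538. , -177.6,  264. ]), array([ 0.6,  0.8, -0. , -0. ]))
socket exp [ 568.4 -274.   264. ]
[284.6 159.9] pin [286.2 157. ] [286.3 192.1]
crop 234 109
[376.7 208.2] pin [386.9 208.4] [377.8 211.3]
crop 326 158
```

View pics/c4.png

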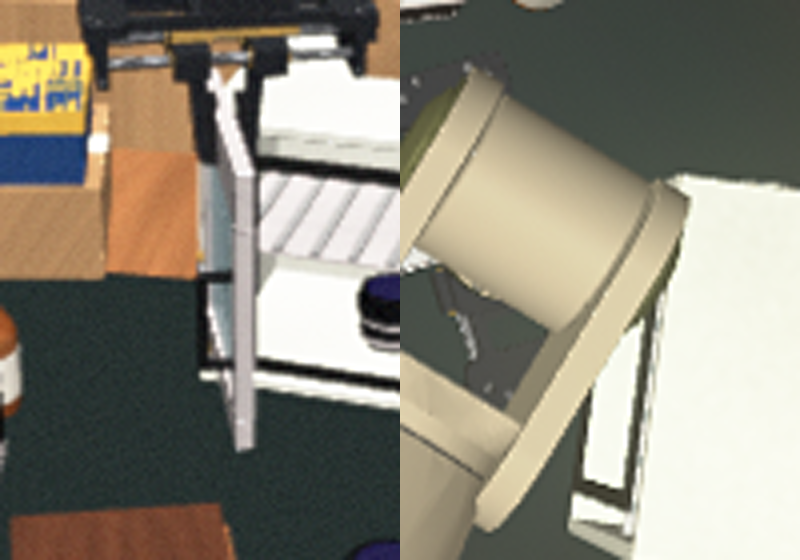

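The hand hides the hinge from both fixed cameras. The side view shows the door upright, bottom free corner at about (295,221). I'll measure the free top corner with the wrist camera to get the door's position in the grip.

```bash
python3 - <<'E'
from h import *
import pickle
np.set_printoptions(precision=1,suppress=True)
f,p=snap("wrist","w5")
s,t,_=pickle.load(open("4.pkl","rb"))
R=Rot.from_quat(p[1]);print(p[0],R.as_euler('ZYX',degrees=True))
for x in(93,97,101):print(x,proj(f,p[0]+R.apply([x,0,-30]),p),"side bottom",[proj(s,p[0]+R.apply([x,0,z])) for z in(165,170,175)])
im=f["frame"].astype(int);g=im.min(2)
cv2.imwrite("pics/c5.png",crop(np.ascontiguousarray(f["frame"][:,:,::-1]),180,0,200,150,4))
for v in range(60,135,5):
    r=g[v,240:320];k=np.where(r>r.max()*.8)[0]+240;print(v,r.max(),k.min(),k.max(),len(k))
E
```

```text
[ 538.4 -177.6  265.4] [107.5   0.1 180. ]
93 [276.5  52.5] side bottom [array([293. , 218.8]), array([293. , 220.4]), array([292.9, 222. ])]
97 [276.5  41.9] side bottom [array([293.2, 219.6]), array([293.2, 221.2]), array([293.1, 222.8])]
101 [276.5  31.5] side bottom [array([293.4, 220.4]), array([293.4, 222. ]), array([293.3, 223.6])]
60 242 260 291 32
65 242 260 291 32
70 242 260 291 32
75 242 260 291 32
80 242 260 291 32
85 241 260 291 32
90 242 260 291 32
95 242 260 291 32
100 242 260 291 32
105 242 260 291 32
110 242 260 291 32
115 242 260 291 32
120 242 260 291 32
125 242 260 291 32
130 242 260 291 32
```

View pics/c5.png

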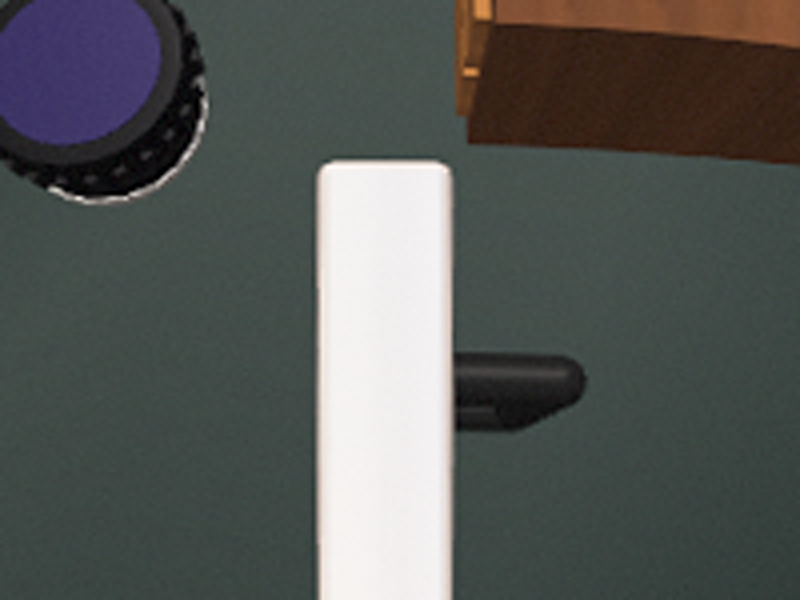

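```bash
python3 - <<'E'
from h import *
rel([538.8,-204.5,217],toolR(YAW))
E
```

```text
shift cm [-2.56, -0.79, 4.86] turn [0.001, 0.001, -0.0]
```

Emit:
{"fn": "play_rows", "kwargs": {"series": [[[-0.6, -0.2, 0], [0, 0, 0]], [[-1.4, -0.4, 0], [0, 0, 0]], [[-2.1, -0.6, 0], [0, 0, 0]], [[-2.5, -0.8, 0.4], [0, 0, 0]], [[-2.56, -0.8, 1.2], [0, 0, 0]], [[-2.56, -0.8, 2.2], [0, 0, 0]], [[-2.56, -0.8, 3.2], [0, 0, 0]], [[-2.56, -0.8, 4], [0, 0, 0]], [[-2.56, -0.8, 4.5], [0, 0, 0]], [[-2.56, -0.8, 4.8], [0, 0, 0]], [[-2.56, -0.8, 4.8], [0, 0, 0]], [[-2.56, -0.8, 4.8], [0, 0, 0]]]}}

```text
time_s: 9.57
ee_pos: [538.8, -204.6, 217.8]
eef_rot: [0.591, 0.806, -0.0, 0.001]
ft_force: [0.7, 1.3, -4.5]
grip_width: 11.5
```

```bash
python3 - <<'E'
from h import *
s=robot.get_state();print(s["ee_pos"],s["ft_force"],s["torque"]);rel([538.8,-204.5,217],toolR(YAW))
E
```

```text
[ 538.77672465 -204.60363464  217.77384687] [ 0.72389333  1.25218776 -4.46916001] [-0.02940842  0.02649223 -0.00302508]
shift cm [0.01, 0.01, 0.08] turn [0.001, 0.002, 0.0]
```

Emit:
{"fn": "play_rows", "kwargs": {"series": [[[0, 0, 0.2], [0, 0, 0]], [[0, 0, 0.4], [0, 0, 0]], [[0, 0, 0.6], [0, 0, 0]], [[0, 0, 0.7], [0, 0, 0]], [[0, 0, 0.8], [0, 0, 0]], [[0, 0, 0.85], [0, 0, 0]], [[0, 0, 0.9], [0, 0, 0]], [[0, 0, 0.95], [0, 0, 0]], [[0, 0, 1.0], [0, 0, 0]], [[0, 0, 1.0], [0, 0, 0]]]}}

```text
time_s: 10.4
ee_pos: [538.8, -204.6, 207.7]
eef_rot: [0.591, 0.806, -0.0, 0.001]
ft_force: [-1.1, -0.5, -5.0]
grip_width: 11.6
```

Emit:
{"fn": "play_rows", "kwargs": {"series": [[[0, 0, 0.05], [0, 0, 0]], [[0, 0, 0.1], [0, 0, 0]], [[0, 0, 0.15], [0, 0, 0]], [[0, 0, 0.2], [0, 0, 0]], [[0, 0, 0.25], [0, 0, 0]], [[0, 0, 0.25], [0, 0, 0]]]}}

```text
time_s: 10.9
ee_pos: [538.7, -204.5, 205.1]
eef_rot: [0.591, 0.806, -0.0, 0.001]
ft_force: [-0.7, -0.3, -5.6]
grip_width: 11.7
```

Emit:
{"fn": "play_rows", "kwargs": {"series": [[[0, 0, 0.06], [0, 0, 0]], [[0, 0, 0.12], [0, 0, 0]], [[0, 0, 0.18], [0, 0, 0]], [[0, 0, 0.24], [0, 0, 0]], [[0, 0, 0.3], [0, 0, 0]], [[0, 0, 0.36], [0, 0, 0]], [[0, 0, 0.4], [0, 0, 0]], [[0, 0, 0.4], [0, 0, 0]]]}}

```text
time_s: 11.57
ee_pos: [538.7, -204.6, 201.0]
eef_rot: [0.591, 0.806, -0.0, 0.001]
ft_force: [-1.1, -0.9, -4.2]
grip_width: 11.8
```

Emit:
{"fn": "play_rows", "kwargs": {"series": [[[0, 0.05, 0], [0, 0, 0]], [[0, 0.1, 0], [0, 0, 0]], [[0, 0.15, 0], [0, 0, 0]], [[0, 0.2, 0], [0, 0, 0]], [[0, 0.2, 0], [0, 0, 0]]]}}

```text
time_s: 11.98
ee_pos: [540.6, -204.0, 201.0]
eef_rot: [0.591, 0.806, -0.0, 0.001]
ft_force: [-0.4, 0.4, -4.4]
grip_width: 11.5
```

Emit:
{"fn": "play_rows", "kwargs": {"series": [[[0, -0.1, 0], [0, 0, 0]], [[0, -0.2, 0], [0, 0, 0]], [[0, -0.3, 0], [0, 0, 0]], [[0, -0.4, 0], [0, 0, 0]], [[0, -0.4, 0], [0, 0, 0]]]}}

```text
time_s: 12.4
ee_pos: [536.9, -205.2, 201.0]
eef_rot: [0.591, 0.807, 0.0, 0.001]
ft_force: [1.1, 0.0, -7.0]
grip_width: 11.4
```

```bash
python3 - <<'E'
from h import *
for i in range(3):
    s=robot.get_state();print(s["ee_pos"],s["ft_force"],s["torque"]);robot.grab_frame("top")
E
```

```text
[ 536.94396893 -205.18410351  201.04159923] [ 1.06683123  0.02163082 -6.9582993 ] [ 0.05257868 -0.40448996  0.11903396]
[ 536.96673277 -205.17850109  201.01545912] [ 1.52648728  0.11992654 -4.74186608] [ 0.09419775 -0.43118669  0.11586936]
[ 536.96767432 -205.18777735  201.00539562] [ 1.74884623 -0.27779444 -4.28307606] [ 0.05436276 -0.38182482  0.12574507]
```

Emit:
{"fn": "play_rows", "kwargs": {"series": [[[0, 0.1, 0], [0, 0, 0]], [[0, 0.2, 0], [0, 0, 0]], [[-0.1, 0.2, 0], [0, 0, 0]], [[-0.2, 0.2, 0], [0, 0, 0]], [[-0.25, 0.2, 0], [0, 0, 0]], [[-0.25, 0.2, 0], [0, 0, 0]]]}}

```text
time_s: 13.05
ee_pos: [539.4, -206.3, 201.0]
eef_rot: [0.591, 0.807, 0.0, 0.0]
ft_force: [-1.9, 4.6, -3.0]
grip_width: 11.5
```

```bash
python3 - <<'E'
from h import *
for i in range(3):
    s=robot.get_state();print(s["ee_pos"],s["ft_force"],s["torque"]);robot.grab_frame("top")
E
```

```text
[ 539.40044205 -206.30232088  201.02618632] [-1.91268281  4.62181723 -2.97663634] [0.87173779 0.23952268 0.02923163]
[ 539.41624369 -206.34851977  201.0379294 ] [-1.25655767  5.12613147 -2.09720214] [0.86174125 0.2485838  0.01246554]
[ 539.420482   -206.34248099  201.0234802 ] [-1.91850196  4.64039209 -2.10301024] [0.85686283 0.28998304 0.0515578 ]
```

Emit:
{"fn": "play_rows", "kwargs": {"series": [[[0.1, -0.02, 0], [0, 0, 0]], [[0.2, -0.04, 0], [0, 0, 0]], [[0.2, -0.04, 0.1], [0, 0, 0]], [[0.2, -0.04, 0.2], [0, 0, 0]], [[0.2, -0.04, 0.3], [0, 0, 0]], [[0.2, -0.04, 0.4], [0, 0, 0]], [[0.2, -0.04, 0.5], [0, 0, 0]], [[0.2, -0.04, 0.5], [0, 0, 0]]]}}

```text
time_s: 13.87
ee_pos: [538.4, -204.6, 195.7]
eef_rot: [0.591, 0.807, 0.0, 0.0]
ft_force: [-0.9, 0.1, -4.1]
grip_width: 11.9
```

```bash
python3 - <<'E'
from h import *
for i in range(2):
    s=robot.get_state();print(s["ee_pos"],s["ft_force"],s["torque"]);robot.grab_frame("top")
E
```

```text
[ 538.36845374 -204.60103041  195.74406126] [-0.94235293  0.0621176  -4.13806714] [-0.03068953  0.02928121  0.00292252]
[ 538.38216108 -204.57611714  195.84687318] [ 0.44879452  0.42518621 -4.06750362] [-0.10429841  0.06817347 -0.01207673]
```

Nothing is binding. I'll go on down towards the shoulder, expected near z = 192.5.

Emit:
{"fn": "play_rows", "kwargs": {"series": [[[0, 0, 0.06], [0, 0, 0]], [[0, 0, 0.12], [0, 0, 0]], [[0, 0, 0.18], [0, 0, 0]], [[0, 0, 0.24], [0, 0, 0]], [[0, 0, 0.3], [0, 0, 0]], [[0, 0, 0.35], [0, 0, 0]], [[0, 0, 0.35], [0, 0, 0]]]}}

```text
time_s: 14.55
ee_pos: [538.4, -204.6, 192.3]
eef_rot: [0.591, 0.807, 0.0, 0.0]
ft_force: [-1.2, 0.2, -4.8]
grip_width: 11.6
```

Emit:
{"fn": "play_rows", "kwargs": {"series": [[[0, 0, 0.05], [0, 0, 0]], [[0, 0, 0.1], [0, 0, 0]], [[0, 0, 0.15], [0, 0, 0]], [[0, 0, 0.2], [0, 0, 0]], [[0, 0, 0.2], [0, 0, 0]]]}}

```text
time_s: 14.97
ee_pos: [538.4, -204.6, 190.3]
eef_rot: [0.591, 0.807, 0.0, 0.0]
ft_force: [0.4, -0.6, -4.3]
grip_width: 11.4
```

Emit:
{"fn": "play_rows", "kwargs": {"series": [[[0, 0, 0.05], [0, 0, 0]], [[0, 0, 0.1], [0, 0, 0]], [[0, 0, 0.15], [0, 0, 0]], [[0, 0, 0.2], [0, 0, 0]], [[0, 0, 0.2], [0, 0, 0]]]}}

```text
time_s: 15.38
ee_pos: [538.7, -204.3, 189.7]
eef_rot: [0.591, 0.807, 0.001, 0.001]
ft_force: [-2.8, 3.7, 7.4]
grip_width: 11.8
```

Contact came at z ≈ 189.8 with about 12 N upward, and the side nudge showed the pin inside the bore, so both sockets look home. I'll relieve the force and open.

Emit:
{"fn": "play_rows", "kwargs": {"series": [[[0, 0, -0.02], [0, 0, 0]], [[0, 0, -0.03], [0, 0, 0]], [[0, 0, -0.03], [0, 0, 0]]]}}

```text
time_s: 15.63
ee_pos: [538.8, -204.3, 189.9]
eef_rot: [0.591, 0.807, 0.001, 0.001]
ft_force: [-0.5, 1.6, -0.9]
grip_width: 11.2
```

Emit:
{"fn": "play_rows", "kwargs": {"series": [[[0, 0, 0], [0, 0, 0]], [[0, 0, 0], [0, 0, 0]], [[0, 0, 0], [0, 0, 0]], [[0, 0, 0], [0, 0, 0]], [[0, 0, 0], [0, 0, 0]], [[0, 0, 0], [0, 0, 0]], [[0, 0, 0], [0, 0, 0]], [[0, 0, 0], [0, 0, 0]]], "jaw": 0.4}}

```text
time_s: 16.3
ee_pos: [538.8, -204.3, 189.9]
eef_rot: [0.591, 0.807, 0.001, 0.001]
ft_force: [-0.7, 0.8, -0.4]
grip_width: 52.9
```

```bash
python3 - <<'E'
from h import *
f,p=snap("wrist","w6");print(p[0],robot.get_state()["ft_force"],robot.get_state()["grip_width"])
g=f["frame"].astype(int).min(2)
for v in(60,90,120):
    k=np.where(g[v,200:360]>190)[0]+200;print(v,k.min(),k.max(),len(k))
print("free end row",np.where(g[:150,275]>190)[0].min())
E
```

```text
[ 538.75137861 -204.32951587  189.93874613] [-0.04882683 -0.54627457  0.3165237 ] 52.640199799881316
60 261 291 31
90 261 291 31
120 261 291 31
free end row 38
```

Emit:
{"fn": "play_rows", "kwargs": {"series": [[[0, 0, -0.8], [0, 0, 0]], [[0, 0, -2], [0, 0, 0]], [[0, 0, -3.5], [0, 0, 0]], [[0, 0, -5], [0, 0, 0]], [[0, 0, -6], [0, 0, 0]], [[0, 0, -6.5], [0, 0, 0]], [[0, 0, -6.5], [0, 0, 0]]]}}

```text
time_s: 16.93
ee_pos: [538.8, -204.4, 256.1]
eef_rot: [0.591, 0.807, 0.001, 0.002]
ft_force: [-0.1, -0.2, -0.8]
grip_width: 53.1
```

Emit:
{"fn": "play_rows", "kwargs": {"series": [[[1, 0.8, 0], [0, 0, 0]], [[2.5, 1.8, 0], [0, 0, 0]], [[4, 2.8, 0], [0, 0, 0]], [[5.3, 3.8, 0], [0, 0, 0]], [[6.3, 4.5, 0], [0, 0, 0]], [[6.3, 4.5, 0], [0, 0, 0]], [[6.3, 4.5, 0], [0, 0, 0]], [[6.3, 4.5, 0], [0, 0, 0]], [[6.3, 4.5, 0], [0, 0, 0]], [[6.3, 4.5, 0], [0, 0, 0]]], "jaw": 1}}

```text
time_s: 17.77
ee_pos: [562.6, -131.5, 256.0]
eef_rot: [0.591, 0.806, 0.001, 0.002]
ft_force: [-0.7, -0.5, 0.4]
grip_width: 0.4
```

```bash
cat >> h.py <<'E'
def circ(a,D,r=165):
    g=lambda d:np.array([np.cos(np.radians(d)),np.sin(np.radians(d)),0])
    return np.array([568.5,-300,195])+r*g(173.4-a)+D*g(83.4-a), toolR(173.4-a)
E
python3 - <<'E'
from h import *
import cv2
s,p=snap("side","s7");print(p,robot.get_state()["grip_width"])
w,_=snap("wrist","w7")
A=crop(np.ascontiguousarray(s["frame"][:,:,::-1]),234,100,130,140,4)
B=cv2.resize(w["frame"][:,:,::-1],(280,210)).copy();C=np.zeros((560,280,3),np.uint8);C[:210]=B
cv2.imwrite("pics/c7.png",np.hstack([A,C]))
q,R=circ(66,45);rel(q,R);q,R=circ(66,24);rel(q,R)
E
```

```text
(array([ 562.55962367, -131.49828065,  255.98153272]), array([5.91460522e-01, 8.06330869e-01, 5.88058339e-04, 2.15298732e-03])) 0.5231572778995169
shift cm [0.25, -0.0, 6.1] turn [0.004, 0.003, 0.002]
shift cm [0.25, -2.1, 6.1] turn [0.004, 0.003, 0.002]
```

View pics/c7.png

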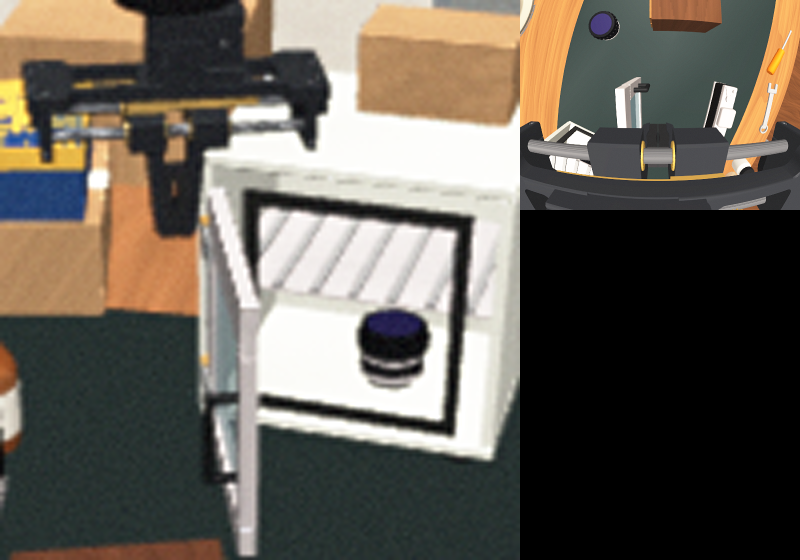

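The door hangs upright and free on its pins at about 66° open, with the hand clear on its outer side. Next I'll descend beside the outer face and start to swing it.

Emit:
{"fn": "play_rows", "kwargs": {"series": [[[0.1, 0, 1], [0, 0, 0]], [[0.25, 0, 2.5], [0, 0, 0]], [[0.25, 0, 4], [0, 0, 0]], [[0.25, 0, 5.3], [0, 0, 0]], [[0.25, 0, 6.1], [0, 0, 0]], [[0.25, -0.6, 6.1], [0, 0, 0]], [[0.25, -1.2, 6.1], [0, 0, 0]], [[0.25, -1.7, 6.1], [0, 0, 0]], [[0.25, -2, 6.1], [0, 0, 0]], [[0.25, -2, 6.1], [0, 0, 0]]]}}

```text
time_s: 18.7
ee_pos: [542.6, -135.4, 195.8]
eef_rot: [0.592, 0.806, 0.001, 0.003]
ft_force: [-0.7, 0.0, 0.2]
grip_width: 0.5
```

```bash
python3 - <<'E'
from h import *
print(robot.get_state()["ft_force"])
for a in range(63,29,-3): q,R=circ(a,22);rel(q,R)
E
```

```text
[-0.71256094  0.03011312  0.24436219]
shift cm [0.11, -1.12, 0.08] turn [0.004, 0.004, -0.051]
shift cm [0.16, -1.99, 0.07] turn [0.004, 0.004, -0.104]
shift cm [0.17, -2.86, 0.07] turn [0.004, 0.004, -0.156]
shift cm [0.12, -3.73, 0.06] turn [0.004, 0.004, -0.208]
shift cm [0.03, -4.6, 0.06] turn [0.004, 0.004, -0.261]
shift cm [-0.1, -5.46, 0.06] turn [0.004, 0.004, -0.313]
shift cm [-0.28, -6.31, 0.05] turn [0.004, 0.004, -0.366]
shift cm [-0.5, -7.15, 0.05] turn [0.004, 0.005, -0.418]
shift cm [-0.77, -7.98, 0.05] turn [0.004, 0.005, -0.47]
shift cm [-1.08, -8.8, 0.05] turn [0.003, 0.005, -0.523]
shift cm [-1.43, -9.59, 0.04] turn [0.003, 0.005, -0.575]
shift cm [-1.83, -10.37, 0.04] turn [0.003, 0.005, -0.627]
```

Emit:
{"fn": "play_rows", "kwargs": {"series": [[[0.1, -0.6, 0], [0, 0, -0.02]], [[0.15, -1.3, 0], [0, 0, -0.06]], [[0.15, -2, 0], [0, 0, -0.104]], [[0.15, -2.86, 0], [0, 0, -0.156]], [[0.12, -3.7, 0], [0, 0, -0.208]], [[0.03, -4.6, 0], [0, 0, -0.26]], [[-0.1, -5.5, 0], [0, 0, -0.31]], [[-0.3, -6.3, 0], [0, 0, -0.366]], [[-0.5, -7.1, 0], [0, 0, -0.418]], [[-0.7, -7.8, 0], [0, 0, -0.455]], [[-0.83, -8.2, 0], [0, 0, -0.48]], [[-0.9, -8.4, 0], [0, 0, -0.49]]]}}

```text
time_s: 19.7
ee_pos: [465.0, -169.6, 196.0]
eef_rot: [0.378, 0.926, -0.0, 0.003]
ft_force: [0.9, 0.3, 0.5]
grip_width: 0.5
```

```bash
python3 - <<'E'
from h import *
print(robot.get_state()["ft_force"])
for a in (35,32,29,26,23,20,17,14,12,10,9,8): q,R=circ(a,22);rel(q,R)
f,p=snap("wrist","w8")
E
```

```text
[0.94117971 0.2597159  0.51760389]
shift cm [0.07, -0.68, 0.1] turn [0.002, 0.006, -0.049]
shift cm [0.12, -1.55, 0.09] turn [0.002, 0.006, -0.102]
shift cm [0.12, -2.43, 0.09] turn [0.002, 0.007, -0.154]
shift cm [0.08, -3.3, 0.09] turn [0.002, 0.007, -0.207]
shift cm [-0.01, -4.16, 0.09] turn [0.002, 0.007, -0.259]
shift cm [-0.14, -5.03, 0.09] turn [0.001, 0.007, -0.311]
shift cm [-0.32, -5.88, 0.09] turn [0.001, 0.007, -0.364]
shift cm [-0.54, -6.72, 0.09] turn [0.001, 0.007, -0.416]
shift cm [-0.71, -7.28, 0.09] turn [0.001, 0.007, -0.451]
shift cm [-0.9, -7.82, 0.08] turn [0.001, 0.007, -0.486]
shift cm [-1.01, -8.1, 0.08] turn [0.001, 0.007, -0.503]
shift cm [-1.12, -8.37, 0.08] turn [0.001, 0.007, -0.521]
```

View pics/w8.png

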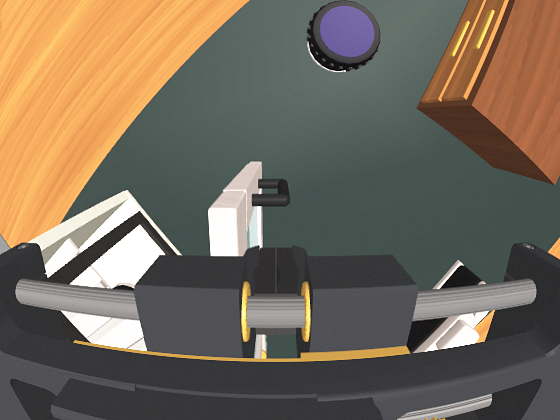

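The door follows the fingers (top rail at columns 208–245 next to the closed fingers, handle at (270,190)) and nothing else has been disturbed. I'll keep swinging it.

Emit:
{"fn": "play_rows", "kwargs": {"series": [[[0.05, -0.5, 0], [0, 0, -0.03]], [[0.1, -1.2, 0], [0, 0, -0.08]], [[0.12, -2, 0], [0, 0, -0.13]], [[0.1, -2.8, 0], [0, 0, -0.18]], [[0.05, -3.6, 0], [0, 0, -0.225]], [[-0.05, -4.4, 0], [0, 0, -0.27]], [[-0.15, -5.1, 0], [0, 0, -0.315]], [[-0.3, -5.8, 0], [0, 0, -0.36]], [[-0.45, -6.4, 0], [0, 0, -0.395]], [[-0.6, -6.9, 0], [0, 0, -0.425]], [[-0.68, -7.2, 0], [0, 0, -0.445]], [[-0.72, -7.3, 0], [0, 0, -0.45]]]}}

```text
time_s: 20.75
ee_pos: [419.1, -227.1, 196.0]
eef_rot: [0.162, 0.987, -0.001, 0.003]
ft_force: [0.3, 1.3, 0.3]
grip_width: 0.3
```

```bash
python3 - <<'E'
from h import *
print(robot.get_state()["ft_force"])
for a in (11,10,9,8,7,6,5,4,3,2,1,0): q,R=circ(a,22);rel(q,R)
E
```

```text
[0.32084077 1.34817703 0.27075385]
shift cm [0.05, -0.23, 0.1] turn [-0.001, 0.007, -0.019]
shift cm [0.08, -0.52, 0.1] turn [-0.001, 0.007, -0.036]
shift cm [0.1, -0.81, 0.1] turn [-0.001, 0.007, -0.054]
shift cm [0.13, -1.1, 0.1] turn [-0.001, 0.007, -0.071]
shift cm [0.14, -1.39, 0.1] turn [-0.001, 0.007, -0.088]
shift cm [0.15, -1.68, 0.1] turn [-0.001, 0.007, -0.106]
shift cm [0.16, -1.97, 0.1] turn [-0.001, 0.007, -0.123]
shift cm [0.16, -2.26, 0.1] turn [-0.001, 0.007, -0.141]
shift cm [0.15, -2.55, 0.1] turn [-0.001, 0.007, -0.158]
shift cm [0.14, -2.84, 0.1] turn [-0.001, 0.007, -0.176]
shift cm [0.13, -3.13, 0.1] turn [-0.002, 0.007, -0.193]
shift cm [0.11, -3.42, 0.1] turn [-0.002, 0.007, -0.211]
```

Emit:
{"fn": "play_rows", "kwargs": {"series": [[[0.05, -0.3, 0], [0, 0, -0.02]], [[0.08, -0.6, 0], [0, 0, -0.04]], [[0.1, -0.9, 0], [0, 0, -0.06]], [[0.13, -1.2, 0], [0, 0, -0.075]], [[0.14, -1.4, 0], [0, 0, -0.09]], [[0.15, -1.6, 0], [0, 0, -0.1]], [[0.15, -1.8, 0], [0, 0, -0.113]], [[0.16, -2, 0], [0, 0, -0.125]], [[0.16, -2.15, 0], [0, 0, -0.135]], [[0.16, -2.3, 0], [0, 0, -0.143]], [[0.16, -2.4, 0], [0, 0, -0.15]], [[0.16, -2.4, 0], [0, 0, -0.15]]]}}

```text
time_s: 21.75
ee_pos: [409.8, -249.5, 196.0]
eef_rot: [0.088, 0.996, -0.001, 0.003]
ft_force: [0.2, -0.1, 0.3]
grip_width: 0.4
```

Emit:
{"fn": "play_rows", "kwargs": {"series": [[[0, -0.08, 0], [0, 0, -0.005]], [[0, -0.16, 0], [0, 0, -0.01]], [[0, -0.24, 0], [0, 0, -0.015]], [[0, -0.32, 0], [0, 0, -0.02]], [[0, -0.4, 0], [0, 0, -0.025]], [[0, -0.4, 0], [0, 0, -0.025]]]}}

```text
time_s: 22.25
ee_pos: [409.1, -253.5, 196.0]
eef_rot: [0.075, 0.997, -0.001, 0.003]
ft_force: [0.1, 0.3, 0.1]
grip_width: -0.1
```

Emit:
{"fn": "play_rows", "kwargs": {"series": [[[0, -0.08, 0], [0, 0, -0.004]], [[0, -0.16, 0], [0, 0, -0.008]], [[0, -0.24, 0], [0, 0, -0.012]], [[0, -0.32, 0], [0, 0, -0.016]], [[0, -0.4, 0], [0, 0, -0.02]], [[0, -0.4, 0], [0, 0, -0.02]]]}}

```text
time_s: 22.75
ee_pos: [408.5, -257.6, 196.0]
eef_rot: [0.065, 0.998, -0.001, 0.003]
ft_force: [0.0, 1.0, 0.2]
grip_width: 0.8
```

```bash
python3 - <<'E'
from h import *
s=robot.get_state();print(s["ft_force"],s["torque"])
f,p=snap("side","s9");t,_=snap("top","t9")
A=crop(np.ascontiguousarray(f["frame"][:,:,::-1]),265,90,120,140,4)
B=crop(np.ascontiguousarray(t["frame"][:,:,::-1]),340,190,80,140,4)
cv2.imwrite("pics/c9.png",np.hstack([A,B]))
E
```

```text
[0.04228971 0.95346459 0.21864492] [ 0.05090133 -0.01578886  0.04712292]
```

View pics/c9.png

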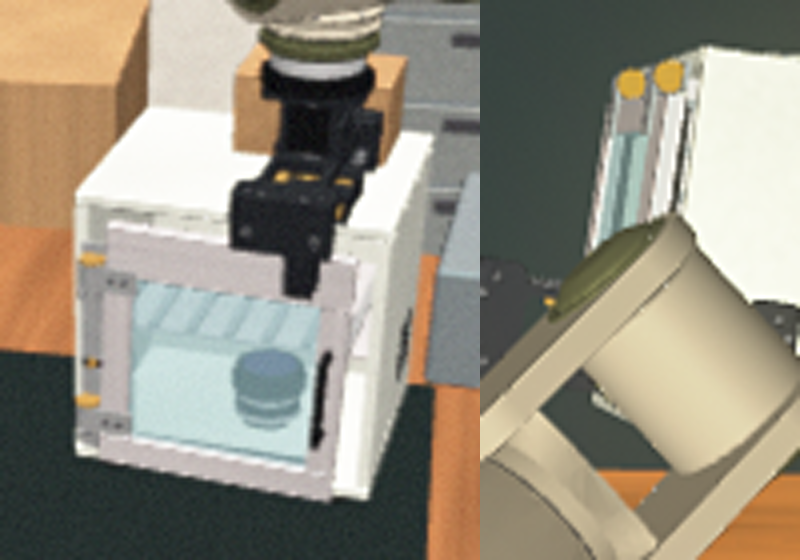

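The door is nearly shut: both brass socket caps sit on the hinge at (92,260) and (88,400) in the crop, and the free edge is still slightly off the seal. I'll push on slowly until I feel the seal.

Emit:
{"fn": "play_rows", "kwargs": {"series": [[[0, -0.08, 0], [0, 0, -0.004]], [[0, -0.16, 0], [0, 0, -0.008]], [[0, -0.24, 0], [0, 0, -0.012]], [[0, -0.32, 0], [0, 0, -0.016]], [[0, -0.4, 0], [0, 0, -0.02]], [[0, -0.4, 0], [0, 0, -0.02]]]}}

```text
time_s: 23.35
ee_pos: [408.0, -259.9, 195.9]
eef_rot: [0.055, 0.998, 0.0, 0.003]
ft_force: [1.2, 10.1, 3.3]
grip_width: 0.4
```

Emit:
{"fn": "play_rows", "kwargs": {"series": [[[0, -0.06, 0], [0, 0, -0.003]], [[0, -0.12, 0], [0, 0, -0.006]], [[0, -0.18, 0], [0, 0, -0.009]], [[0, -0.24, 0], [0, 0, -0.012]], [[0, -0.3, 0], [0, 0, -0.015]], [[0, -0.3, 0], [0, 0, -0.015]]]}}

```text
time_s: 23.85
ee_pos: [407.7, -259.8, 195.9]
eef_rot: [0.047, 0.999, 0.004, 0.003]
ft_force: [2.4, 17.8, 7.7]
grip_width: 1.0
```

The seal is reached: 10–18 N and no further motion. Backing off, then up.

Emit:
{"fn": "play_rows", "kwargs": {"series": [[[0, 0.3, 0], [0, 0, 0]], [[0, 0.8, 0], [0, 0, 0]], [[0, 1.8, 0], [0, 0, 0]], [[0, 3, 0], [0, 0, 0]], [[0, 4, -1], [0, 0, 0]], [[0, 5, -4], [0, 0, 0]], [[0, 6, -7], [0, 0, 0]], [[0, 9, -9], [0, 0, 0]], [[0, 12, -10], [0, 0, 0]], [[0, 14, -10], [0, 0, 0]], [[0, 15, -10], [0, 0, 0]], [[0, 15, -10], [0, 0, 0]]]}}

```text
time_s: 24.85
ee_pos: [420.9, -109.4, 297.7]
eef_rot: [0.045, 0.999, 0.004, 0.003]
ft_force: [0.0, -0.8, 0.2]
grip_width: 0.4
```

```bash
python3 - <<'E'
from h import *
s=robot.get_state();print(s["ee_pos"],s["ft_force"],s["torque"])
f,p=snap("side","s10");t,_=snap("top","t10")
A=crop(np.ascontiguousarray(f["frame"][:,:,::-1]),265,90,120,140,4)
B=crop(np.ascontiguousarray(t["frame"][:,:,::-1]),350,195,80,140,4)
cv2.imwrite("pics/c10.png",np.hstack([A,B]))
E
```

```text
[ 420.9014337  -109.3545055   297.67566857] [ 0.02393063 -0.77798601  0.20664727] [-0.00474703 -0.03158856  0.01183802]
```

View pics/c10.png

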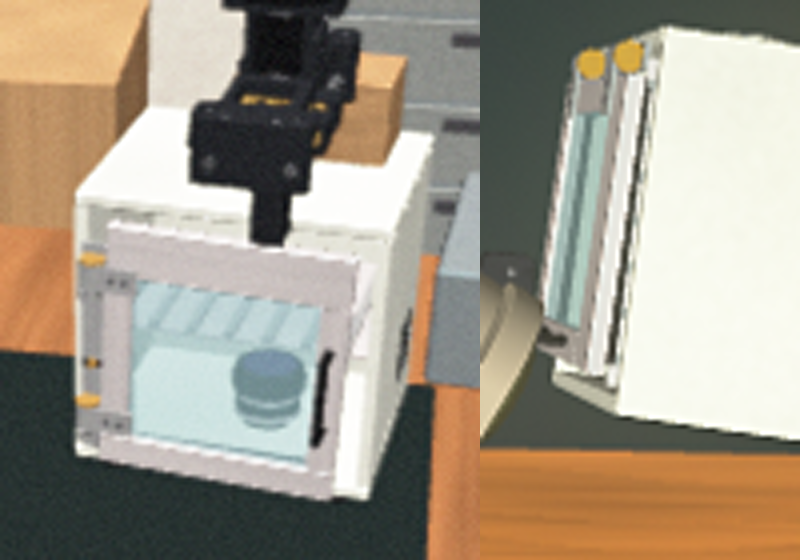

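The door looks shut, with the sockets seated. I'll check the gap to the seal with numbers from the top view.

```bash
python3 - <<'E'
from h import *
np.set_printoptions(precision=1,suppress=True,linewidth=250)
t=robot.grab_frame("top");g=t["frame"].astype(int).min(2)
for v in range(210,292,6): print(v,g[v,362:400])
# predicted columns: door back-top edge (z 222) if shut (x=-105), roof front edge
pin=np.array([568.5,-300,0]);cx=np.array([-.115,-.993,0]);cy=np.array([.993,-.115,0])
for k in(-30,-100,-180):
    for nm,dx,z in(("roof",11,238),("back",6,222),("outer",-6,222)): print(k,nm,proj(t,pin+cy*k+cx*dx+[0,0,z]))
E
```

```text
210 [ 63  63  64  63  63  63  64  64  64  63  63 122  83  66  67  68  68  66  64 107 122 122  71  67  68  68  68  64 108 186 222 227 209 196 233 233 231 231]
216 [ 65  66  65  66  67  65  66  66  65  85 113 134 177 144 141 142 143 144 145 108 138 179 148 144 173 225 221 223 239 117 165 181 165 234 234 233 232 232]
222 [ 66  67  68  67  68  68  68  67  67 138 122 189 147 141 143 143 139 138 125 132 186 150 145 156 226 222 223 235  99  83 223 170 239 235 233 234 235 236]
228 [ 67  68  69  68  69  70  69  63 127 161 235 171 164 149 109 107 171 174 172 170 149 146 135 227 223 223 233 154  62 185 165 230 235 235 236 236 235 233]
234 [ 69  70  70  70  71  70  66 123 156 236 172 164 165 112 104 160 175 175 172 151 147 125 226 224 223 230 170  65 175 204 217 239 238 237 237 236 237 235]
240 [ 71  70  71  72  71  68 107 128 235 188 165 171 112 105 155 174 176 175 152 146 140 233 226 223 228 237  90 127 171 191 238 237 238 238 239 238 238 237]
246 [ 71  73  72  73  70  88 137 243 193 165 172 116 108 141 174 176 175 151 146 147 212 227 224 227 240  93  85 230 179 238 240 239 238 238 238 238 239
[... 627 characters left out ...]
9 240 240]
276 [117 116 114 104 102 138 146 136 133 128 136 142 163 147 145 119 236 226 222 227 169  70  88 237 176 241 240 240 240 240 239 239 239 239 241 240 240 240]
282 [142  71  77 117 141 147 152 149 149 147 146 164 146 143 135 231 225 221 224 220  84  47 236 193 236 241 240 239 239 241 241 241 240 240 240 240 239 240]
288 [ 56  69  74  74  70  66 146 160 146 121 102 124 126 165 183 173 228 211 212 162 229 232 208 216 241 240 240 240 240 240 239 240 240 239 240 241 241 240]
-30 roof [394.6 219.8]
-30 back [391.1 219.8]
-30 outer [386.2 219.1]
-100 roof [391.  248.5]
-100 back [387.5 248.1]
-100 outer [382.7 247.5]
-180 roof [386.9 281.5]
-180 back [383.5 280.8]
-180 outer [378.6 280.1]
```

```bash
python3 - <<'E'
from h import *
np.set_printoptions(precision=1,suppress=True)
C={}
for n,(x0,x1,y0,y1) in dict(side=(275,300,140,205),top=(370,395,200,220)).items():
    f=robot.grab_frame(n);h=cv2.cvtColor(f["frame"],cv2.COLOR_RGB2HSV)[y0:y1,x0:x1]
    m=((h[...,0]>12)&(h[...,0]<30)&(h[...,1]>130)&(h[...,2]>100)).astype(np.uint8)
    k,l,s,c=cv2.connectedComponentsWithStats(m)
    C[n]=f;print(n,[(s[i,4],c[i]+[x0,y0]) for i in range(1,k) if s[i,4]>3])
for z in(72,192): print(z,proj(C["side"],[568.5,-300,z]),proj(C["top"],[568.5,-300,z]))
print(robot.get_state()["ft_force"],robot.get_state()["time_s"])
E
```

```text
side [(np.int32(4), array([275.8, 147.2])), (np.int32(9), array([280.2, 148. ])), (np.int32(15), array([280.5, 157.3])), (np.int32(10), array([288. , 154.5])), (np.int32(60), array([278. , 168.7])), (np.int32(9), array([281.1, 173.4])), (np.int32(4), array([287.5, 180.5])), (np.int32(14), array([286.5, 189.7]))]
top [(np.int32(43), array([386.9, 208.6])), (np.int32(35), array([377.5, 210.5]))]
72 [286.3 189.6] [378.4 211.1]
192 [286.2 154.2] [387.6 208.2]
[0.2 0.6 0.6] 25.1
```

```bash
python3 -c "
from bench import robot
print(robot.finish_job())"
```

```text
the job is handed in; nothing more can be done
None
```

The door hangs on both hinge pins, is swung shut, and I handed the job in at about 25 s of the allowed 66 s. No verdict is reported on hand-in.

**What I did:** I located the upper pin at about (568, -300) mm from two wrist-camera views. I gripped the door's top rail, lifted it clear of the chest as I stood it upright, and carried it over to the hinge. It went down over the pins without catching on their tips, and a small sideways nudge met about 5 N, as it should with a pin inside the socket. I lowered on to the shoulders (about 12 N), released, then pushed the outer face with closed fingers until it met the seal (10–18 N) and backed away.

**Last checks:**
- **Sockets:** both brass caps lie within about 1 pixel of their fully-home position in the top view. In the side view they are within 2 pixels; standing on the tips would show as about 5.
- **Door shut:** in the top view the door edge is parallel to the cabinet front, with at most about 2 mm of extra gap at the free edge.
- **Hands off:** the force reading was back to sensor noise, with the hand about 150 mm in front of the door and above it.

**What disagreed or was not measured:**
- The final contact came about 2.6 mm lower than I computed. I put that down to my estimate of how deep the rail sat in the grip.
- The fixed cameras could not see the hinge during lowering, so that stage relied on feel.
- I did not measure the bystanders again. They looked undisturbed where they showed in the later pictures.

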